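# Draw the hooked packing plate from under the mould insert stack

## Task

Draw the brass packing plate out from under the stack of mould parts in the blue-edged nest by its red lug, leaving the stack upright and where it is in the nest, and lay the packing plate flat in the blue tray. The plate is hooked behind a hidden dowel: slide it sideways until you feel the dowel come up against the slot, ease it back a touch, then draw it straight out, gently, never forcing it against the dowel and never lifting or toppling the stack. Leave everything else on the bench alone.

Things in the scene. Friction and masses are not known exactly. Their poses are not given: they have to be found in the camera images.
- nest: Setting nest fixed to the bench: steel base plate 136 (x) x 172 (y) x 10 mm, low blue stops round a pocket 102 x 142 mm centred on it, rising 14 mm above the base. The stack stands in the pocket, 3 mm of play all round. Origin: centre of the underside, on the bench; z up. The -x side has a doorway: the packing plate sticks out of it and is drawn out towards the nest's own -x.
- nest_door (a point): Middle of the doorway, on top of the nest's base (10 mm up), 61 mm from the nest's centre, at the outer (-x) face of the two stops left and right of the doorway, which is open 59 mm to either side. Axes as the nest's.
- keybar: Key of the nest: a fixed steel dowel, 6 mm in diameter, standing 5 mm up from the base, hidden under the stack. Origin on top of the base at x +1, y +13 mm in the nest's frame, axes as the nest's. The dowel is locked at x 0 and anywhere from y -14 to +14 mm of this origin, differently each time: not measured, not visible, only to be felt with the packing plate. Keep the force on it under 15 N.
- shim: Brass packing plate, bottom of the stack, 170 (x) x 66 (y) x 6 mm, 0.2 kg, flat on the nest's base. Origin: centre of the underside; z up, -x towards its lug, +x end under the stack. Sliding it drags the stack up to 4 mm against its stops and takes a steady 2 to 12 N of friction; meeting the dowel raises the force sharply above that. It must travel about 120 mm towards -x to come clear.
- shim_lug (a point): Middle of the packing plate's red upright lug, its only handle: 74 mm to -x and 27 mm above the plate's origin. The lug is 22 mm along x, 12 mm thick along y, and rises 42 mm from the plate's top (6 mm) to 48 mm above its underside. At the start it stands about 55 mm clear of the stack. Axes as the plate's.
- shim_slot (a point): Middle of the cross leg of the L slot cut right through the packing plate for the dowel, 41 mm to +x of the plate's origin, axes as the plate's. The cross leg spans x -6 to +6, y -27 to +26.5 mm of this point; the dowel starts in it, at y between -24 and +6 mm of this point. From it the lane leads out to the plate's open +x end; elsewhere a tongue hooks behind the dowel.
- shim_lane (a point): Middle of the lane, the slot's 8.5 mm wide way out: it runs from the cross leg 38 mm along the plate's x to the open end; its middle line is 22.25 mm to +y of the plate's origin. To unhook: slide the plate to its own -y until the lane's outer wall (y +4.25 mm of this point) is felt on the dowel, ease back 1.5 mm, then draw straight out to -x.
- plate: Bottom piece of the stack proper, resting on the packing plate: aluminium plate 96 (x) x 136 (y) x 10 mm with a 23 mm wide groove along y underneath that clears the dowel, 0.17 to 0.34 kg. Origin: centre of the underside, z up. When the packing plate is out it settles 6 mm, onto the nest's base.
- insert: Steel-coloured mould insert block standing on the aluminium plate, 60 x 52 x 28 mm, 0.15 to 0.3 kg. Origin: centre of the underside, z up.
- bush: Copper-coloured round bush standing upright on the insert, top of the stack: 28 mm in diameter, 34 mm tall, 0.08 kg. Origin: centre of the underside, z up. The stack's top is 88 mm above the bench at the start.
- tray: Fixed shallow blue tray, 220 (x) x 104 (y) mm outside, rim 14 mm above the bench, walls and floor 5 mm thick (inside 210 x 94 mm). Origin: centre of the underside; z up. The packing plate goes in lengthwise, either way round, flat on its floor.
- spare: Bystander: a second, plain brass plate without lug, 150 x 45 x 6, lying on the bench at the back. Origin near the centre of its underside or its middle. To be left alone.
- hammer: Bystander: a loose hammer. Origin near the centre of its underside or its middle. To be left alone.
- brush: Bystander: a loose wire brush. Origin near the centre of its underside or its middle. To be left alone.
- flux: Bystander: a jar, 56 across, 100 tall, standing. Origin near the centre of its underside or its middle. To be left alone.
- spray: Bystander: a can, 52 across, 160 tall, standing. Origin near the centre of its underside or its middle. To be left alone.
- cup: Bystander: an open steel cup, 64 across, 70 tall. Origin near the centre of its underside or its middle. To be left alone.
- wrench: Bystander: a loose wrench. Origin near the centre of its underside or its middle. To be left alone.
Not all that is in view belongs to the job. Of the things like the shim, leave any that is pink; of the rest the smaller one is meant.

How it is judged (in metres and radians):
On the way:
1. the packing plate is drawn clear of the nest's doorway with the stack still standing (x of plate in the frame of nest between -0.01 and 0.01 m and y of plate in the frame of nest between -0.01 and 0.01 m and angle between plate's own z axis and vertical below 0.06 rad and angle between each of insert, bush's own z axis and vertical below 0.1 rad and horizontal distance between insert and plate below 0.025 m and horizontal distance between bush and insert below 0.025 m and z of insert in the frame of plate above 0.006 m and z of bush in the frame of insert above 0.02 m and x of shim in the frame of nest between -0.25 and -0.142 m and y of shim in the frame of nest between -0.08 and 0.08 m), for 0.1 s.
At the end, for the whole second after the job is handed in: Packing plate let go, flat and still on the blue tray's floor, within its walls. Stack at rest in the nest: aluminium plate flat on the base within 10 mm of the middle, insert upright on it and bush upright on the insert, each within 25 mm of the middle of the piece below (x of plate in the frame of nest between -0.01 and 0.01 m and y of plate in the frame of nest between -0.01 and 0.01 m and angle between plate's own z axis and vertical below 0.06 rad and angle between each of insert, bush's own z axis and vertical below 0.1 rad and horizontal distance between insert and plate below 0.025 m and horizontal distance between bush and insert below 0.025 m and z of insert in the frame of plate above 0.006 m and z of bush in the frame of insert above 0.02 m and z of plate in the frame of nest below 0.0125 m and x of shim in the frame of tray between -0.024 and 0.024 m and y of shim in the frame of tray between -0.02 and 0.02 m and z of shim in the frame of tray between 0.002 and 0.0085 m and angle between shim's own z axis and vertical below 0.04 rad and linear speed of each of shim, plate, insert, bush below 0.02 m/s and contact force between the fingers and shim below 0.1 N); the robot touches nothing.
It fails at once if the dowel is forced: more than 15 N between the packing plate and the key's dowel (contact force between shim and keybar above 15 N).
It fails at once if the stack is lifted (its aluminium plate more than 4 mm up) or tipped by more than about 14 degrees (z of plate in the frame of nest above 0.02 m or angle between any of plate, insert, bush's own z axis and vertical above 0.25 rad).
It fails at once if the robot handles the stack: fingers push or grip it with more than 3 N (contact force between the fingers and plate above 3 N or contact force between the fingers and insert above 3 N or contact force between the fingers and bush above 3 N).
It fails at once if the packing plate, once out, is dropped or tossed: more than 30 mm above the bench and not held (x of shim in the frame of nest below -0.142 m and height (world z) of shim above 0.03 m and contact force between the fingers and shim below 0.1 N).
It fails at once if a bystander is moved by more than 30 mm (distance of any of spare, hammer, brush, flux, spray, cup, wrench from where it was at the start of the episode above 0.03 m).
It also fails if it takes over 51 s, if anything falls off the work surface, if the arm or the gripper's body presses on something with over 40 N, if the wrist force passes 120 N, or if a joint passes its speed limit or range.

## Robot

A 6-joint arm with a two-finger parallel gripper is mounted at the origin on the work surface. World frame = base frame: x ahead of the robot, y to its left, z up, the work surface at z = 0. Lengths are in mm, angles in degrees, forces in N, time in s.
With the tool pointing down it reaches from about 150 to 775 mm from the base axis. Payload 6.1 kg.
Tool frame: the origin (TCP) lies on the centre line of the jaws, within the pads' length; the fingertips stand 8 mm ahead of it and the grasp point (between the pads) lies 11 mm behind it; z points along the fingers, y is the line along which they close (so a half turn about z gives the same grasp; the last joint's range is limited). The gripper opens to 85 mm and grips with 20 to 120 N. Pads are 22 mm wide; open, the fingers measure 114 mm over their backs; the gripper's body (76 mm by 85 mm) begins 54 mm behind the grasp point. The pads swing forward as they close: fully open they stand 13 mm farther back than shut.
Start: joints at [77.063, 7.208, -2.269, 80.523, 0, 90], TCP at [117.535, 511.658, 239.295] pointing down, gripper open.
Joint ranges: [-155.77, 155.77], [-54.66, 111.73], [-72.52, 77.12], [-102.08, 115.82], [-83.92, 84.16], [-180, 180]. Speed limits (degrees/s): [136.94, 136.94, 172.46, 180, 180, 180].

## Interface

Orientations are given as a 3x3 rotation matrix whose columns are the frame's x, y, z axes.
In Python, from workcell import manip gives the robot as it stands.
- The arm moves only by the shell command python3 -m pendant 'ROWS' [FORCE]. ROWS is JSON, a list of rows, each a list of 7 numbers: the shift along the world's x, y, z in mm, then the turn, a rotation vector about the world's x, y, z in degrees, then the opening, from -1 (shut) to 1 (fully open). A call has 1 to 12 rows; each row shifts and turns the commanded pose from where the row before left it; what a row does not reach is not made up. A row lasts 1/10 s, in which the tool goes at most 50 mm and 8.59 degrees, less where a joint would pass 70% of its speed; a pose out of reach is approached as far as the arm can. A call with a gripper value outside its range is refused whole. The fingers move at their own pace and stop on an object; FORCE is the grip in N (left out, the last holds). Time passes only in rows, so rows that do not move let the fingers close. It gives the time, the measured TCP pose, the force, the opening and the grip force at its end, in the units of the state.
- manip.get_obs(): the state, without advancing time (a new reading comes with each control period).
- manip.camera(name): name is "side" or "top"; returns a dict with "frame" (480x640x3 uint8, red, green, blue), "K" (3x3 intrinsics, pixels), "R" (3x3) and "t" (3): a world point X has camera coordinates R X + t. Camera axes: x right, y down, z forward; pixel columns grow to the right and rows downward; lengths in mm; the calibration is good to about 2 mm. A picture is of the moment at which its call begins. There is no depth.
- manip.close_job(): hands the job in; it is judged then, once.
Trained networks look in a picture, given as the dict that the camera call returned (one of the last four; its "shot" number tells which), for a name from the list of things; names that differ only in an ending like _2 or _b are one class to them, and where a whole thing is asked for, a point or a joint stands for the part that bears it (a point fixed in the world has none). Each returns a list of dicts, best first, with "conf" (0 to 1); they miss things now and then, are a little off and sometimes report something else, mostly with a low value. They report only what shows in the picture. A call takes as long as a camera call. They do not tell look-alikes from the thing itself.
- manip.spot_in(target, picture): "box" ([centre column, centre row, width, height] in pixels, round what is visible of it).
- manip.cut_out(target, picture): "mask" (480x640 bool, what is visible of it) and "box" ([centre column, centre row, width, height] in pixels, round what is visible of it).
- manip.landmark_of(target, picture): "location" ([column, row] in pixels: a listed point, or the origin of a listed thing).
The state is a dict: "time_s": time; "joint_pos": joint angles; "joint_velocities": joint speeds; "effort": joint torques, N m; "tcp_pos": TCP position; "tcp_rot": TCP orientation; "ft_force": force on the tool from outside, world axes, zero at the start; "ft_torque": the same for the moment, N m; "opening": finger opening in mm; "gripper_force": force on a finger pad.
Only numpy, scipy, OpenCV 4.12 (cv2) and the standard library are available. Lean on these libraries where they do the work, as an engineer would, in place of code of your own. Each camera call takes 0.05 s, during which the arm holds its last target. There are 200 camera calls.

## Working session

There is one attempt and no reset: what is moved stays moved. The work goes in short steps, Python scripts to look and compute and a shell command to move; the robot and the scene stay as the last step left them, time stands still between calls to the robot, and variables do not carry over. Pictures are saved under pics/ and viewed, at most 10 in all, crops included, and the job is handed in when it is done.

```bash
mkdir -p pics; cat > h.py <<'E'
import numpy as np, cv2
from workcell import manip
def ray(c,px):
    K,R,t=[np.array(c[k],float) for k in("K","R","t")]
    d=R.T@np.linalg.inv(K)@np.array([px[0],px[1],1.]); o=-R.T@t
    return o,d
def onz(c,px,z):
    o,d=ray(c,px); return o+d*(z-o[2])/d[2]
def proj(c,X):
    p=np.array(c["K"])@(np.array(c["R"])@np.array(X,float)+np.array(c["t"])); return p[:2]/p[2]
def tri(c1,p1,c2,p2):
    (o1,d1),(o2,d2)=ray(c1,p1),ray(c2,p2)
    d1=d1/np.linalg.norm(d1);d2=d2/np.linalg.norm(d2)
    s=np.linalg.lstsq(np.c_[d1,-d2],o2-o1,rcond=None)[0]
    a,b=o1+s[0]*d1,o2+s[1]*d2
    return (a+b)/2,np.linalg.norm(a-b)
def save(c,n): cv2.imwrite("pics/"+n,c["frame"][:,:,::-1])
E
python3 - <<'E'
from h import *
np.set_printoptions(precision=1,suppress=True)
T=manip.camera("top");S=manip.camera("side")
save(T,"t1.png");save(S,"s1.png")
for n in["nest","nest_door","shim","shim_lug","plate","insert","bush","tray","spare"]:
    for c,l in((T,"top"),(S,"side")):
        print(n,l,[(np.round(r["location"]),round(r["conf"],2)) for r in manip.landmark_of(n,c)[:4]])
o=manip.get_obs();print(o["tcp_rot"],o["ft_force"],o["opening"])
for c in(T,S):print(-np.array(c["R"]).T@np.array(c["t"]))
E
```

```text
nest top []
nest side [(array([322., 313.]), 0.69), (array([334., 271.]), 0.26), (array([320., 306.]), 0.2), (array([317., 298.]), 0.18)]
nest_door top [(array([374., 232.]), 0.66)]
nest_door side [(array([313., 202.]), 0.59)]
shim top [(array([404., 330.]), 0.94), (array([519., 320.]), 0.72), (array([375., 221.]), 0.66), (array([138., 270.]), 0.65)]
shim side [(array([334., 297.]), 0.91)]
shim_lug top [(array([436., 298.]), 0.95), (array([350., 220.]), 0.67), (array([539., 350.]), 0.56)]
shim_lug side [(array([236., 333.]), 0.89), (array([250., 210.]), 0.73), (array([334., 268.]), 0.66)]
plate top [(array([390., 235.]), 0.88)]
plate side [(array([318., 308.]), 0.9)]
insert top [(array([391., 235.]), 0.84)]
insert side [(array([317., 306.]), 0.62)]
bush top [(array([396., 233.]), 0.43)]
bush side [(array([334., 268.]), 0.62), (array([320., 295.]), 0.6)]
tray top [(array([225., 237.]), 0.93), (array([392., 232.]), 0.74)]
tray side [(array([314., 205.]), 0.71)]
spare top [(array([345., 148.]), 0.59)]
spare side [(array([409., 279.]), 0.77)]
[[-1.   0.2 -0. ]
 [ 0.2  1.  -0. ]
 [ 0.  -0.  -1. ]] [-0.3 -0.3  0.2] 85.48072579956423
[ 458.7  -47.4 1389. ]
[  479.7 -1101.1   876.7]
```

View pics/t1.png

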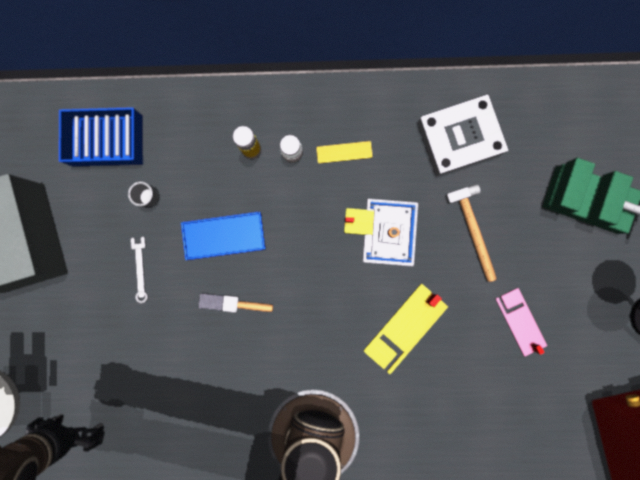

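View pics/s1.png

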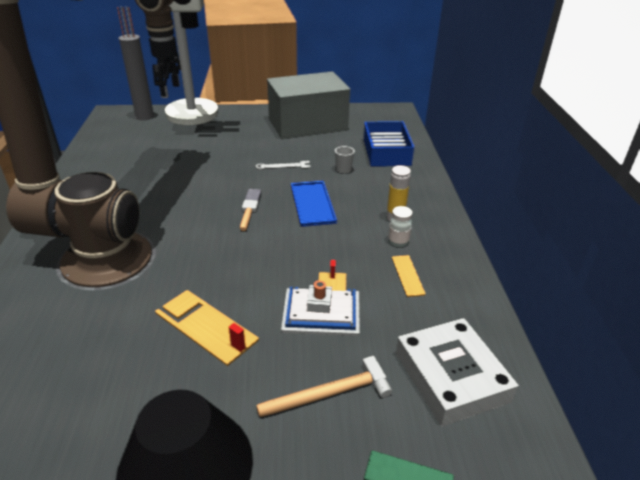

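Candidates for the shim are the large yellow plate with its lug at top (436,298), the pink one with its lug at (539,350), and the small yellow plate with its lug at (350,220), which goes under the stack in the nest. The last one fits: it isn't pink, it's the smaller of the rest, and it's in the nest. I'll confirm it in an enlarged crop and measure.

```bash
cat > m.py <<'E'
from h import *
np.set_printoptions(precision=1,suppress=True)
T=manip.camera("top");S=manip.camera("side")
f=T["frame"];h=cv2.cvtColor(f,cv2.COLOR_RGB2HSV)
def rect(mask,z,name):
    p=np.argwhere(mask)[:,::-1]
    w=np.array([onz(T,q,z)[:2] for q in p]);r=cv2.minAreaRect(w.astype(np.float32));print(name,r,len(w))
    print(cv2.boxPoints(r))
win=np.zeros(f.shape[:2],bool);win[190:275,335:425]=1
red=((h[...,0]<8)|(h[...,0]>172))&(h[...,1]>170)&(h[...,2]>100)&win
red[:,362:]=0
yel=(h[...,0]>20)&(h[...,0]<35)&(h[...,1]>100)&win
white=(h[...,1]<60)&(h[...,2]>150)&win
blue=(h[...,0]>100)&(h[...,0]<125)&(h[...,1]>130)&win
n,lab,st,_=cv2.connectedComponentsWithStats(((white|blue)).astype(np.uint8))
k=1+st[1:,4].argmax()
rect(lab==k,12,"nest");rect(yel,16,"shim visible");rect(red,40,"lug")
win2=np.zeros(f.shape[:2],bool);win2[200:270,170:275]=1
rect((h[...,0]>95)&(h[...,0]<125)&(h[...,1]>150)&(h[...,2]>100)&win2,14,"tray")
lt=[r for r in manip.landmark_of("shim_lug",T) if abs(r["location"][0]-350)<12]
hs=cv2.cvtColor(S["frame"],cv2.COLOR_RGB2HSV)
rs=((hs[...,0]<8)|(hs[...,0]>172))&(hs[...,1]>170)&(hs[...,2]>100);rs[:255]=0;rs[285:]=0;rs[:,:322]=0;rs[:,345:]=0
q=np.argwhere(rs)[:,::-1];print("side red",q.min(0),q.max(0),q.mean(0))
if lt: print("lug tri",tri(T,lt[0]["location"],S,q.mean(0)))
for n,lo in(("plate",390),("nest_door",374)):
    a=manip.landmark_of(n,T)
    if a: print(n,onz(T,a[0]["location"],16 if n=="plate" else 10))
a=cv2.resize(f[185:280,325:430],None,fx=4,fy=4,interpolation=2)
b=cv2.resize(S["frame"][245:340,275:370],None,fx=4,fy=4,interpolation=2)
cv2.imwrite("pics/c1.png",np.hstack([a,b])[:,:,::-1])
E
python3 m.py
```

```text
nest ((544.95556640625, -223.34957885742188), (139.80809020996094, 176.10769653320312), 84.08734130859375) 2734
[[ 450.2 -283.8]
 [ 625.3 -302. ]
 [ 639.7 -162.9]
 [ 464.6 -144.7]]
shim visible ((575.8467407226562, -137.9307098388672), (76.37202453613281, 69.37478637695312), 83.92398071289062) 639
[[ 537.3 -172.2]
 [ 606.3 -179.6]
 [ 614.4 -103.6]
 [ 545.4  -96.3]]
lug ((578.961669921875, -109.569091796875), (18.70619773864746, 8.049565315246582), 88.67000579833984) 30
[[ 574.7 -118.8]
 [ 582.8 -119. ]
 [ 583.2 -100.3]
 [ 575.2 -100.1]]
tray ((545.509765625, 233.57261657714844), (105.72235107421875, 221.2519989013672), 6.4946794509887695) 3106
[[480.5 337.5]
 [505.5 117.7]
 [610.5 129.6]
 [585.5 349.5]]
side red [331 260] [334 276] [332.3 266.9]
lug tri (array([ 579. , -117.5,   47.6]), np.float64(2.78709906985814))
plate [ 535.7 -226.1   16. ]
nest_door [ 545.1 -175.4   10. ]
```

View pics/c1.png

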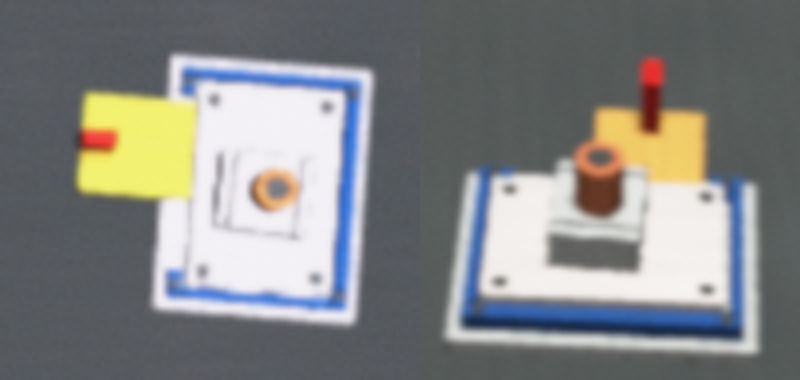

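The crop confirms it: the small yellow plate with the red lug (about 350,220 in top, 332,267 in side) runs under the stack. The nest's -x points to world (0.104, 0.995), and the lug is at about (579,-111). I'm moving in.

```bash
python3 -m pendant '[[29,-39,0,0,0,-6.9,1],[29,-39,0,0,0,-6.9,1],[29,-39,0,0,0,-6.9,1],[29,-39,0,0,0,-6.9,1],[29,-39,0,0,0,-6.9,1],[29,-39,0,0,0,-6.9,1],[29,-39,0,0,0,-6.9,1],[29,-39,0,0,0,-6.9,1],[29,-39,0,0,0,-6.9,1],[29,-39,0,0,0,-6.9,1],[29,-39,0,0,0,-6.9,1],[29,-39,0,0,0,-6.9,1]]' 30; python3 -m pendant '[[29,-39,-20,0,0,0,1],[28,-38,-20,0,0,0,1],[28,-38,-20,0,0,0,1],[28,-38,-20,0,0,0,1],[0,0,0,0,0,0,1],[0,0,0,0,0,0,1]]'; python3 -c "
from workcell import manip;print(manip.get_obs()['tcp_rot'])"
```

```text
time_s: 2.45
tcp_pos: [466.4, 41.7, 239.6]
tcp_rot: [[0.105, 0.994, 0.001], [0.994, -0.105, 0.0], [0.0, 0.001, -1.0]]
ft_force: [0.6, 1.9, 1.2]
opening: 85.2
gripper_force: 0.0
time_s: 3.05
tcp_pos: [574.8, -105.4, 160.5]
tcp_rot: [[0.102, 0.995, -0.003], [0.995, -0.102, 0.001], [0.0, -0.003, -1.0]]
ft_force: [0.2, -0.4, 0.2]
opening: 85.8
gripper_force: 0.0
[[ 1.01809857e-01  9.94800704e-01 -2.51226838e-03]
 [ 9.94803752e-01 -1.01808253e-01  7.58520548e-04]
 [ 4.98807121e-04 -2.57643888e-03 -9.99996557e-01]]
```

```bash
python3 -m pendant '[[3.5,-5,-30,0,0,0,1],[0,0,-35,0,0,0,1],[0,0,-35,0,0,0,1],[0,0,-15,0,0,0,1],[0,0,-10,0,0,0,1],[0,0,-3,0,0,0,1],[0,0,0,0,0,0,1]]'; python3 - <<'E'
from h import *
T=manip.camera("top");S=manip.camera("side")
a=cv2.resize(T["frame"][165:285,315:435],None,fx=3,fy=3,interpolation=2)
b=cv2.resize(S["frame"][235:355,265:385],None,fx=3,fy=3,interpolation=2)
cv2.imwrite("pics/c2.png",np.hstack([a,b])[:,:,::-1])
E
```

```text
time_s: 3.75
tcp_pos: [578.9, -109.2, 34.8]
tcp_rot: [[0.099, 0.995, 0.001], [0.995, -0.099, -0.0], [-0.0, 0.001, -1.0]]
ft_force: [-1.0, -0.5, 0.0]
opening: 85.2
gripper_force: 0.0
```

View pics/c2.png

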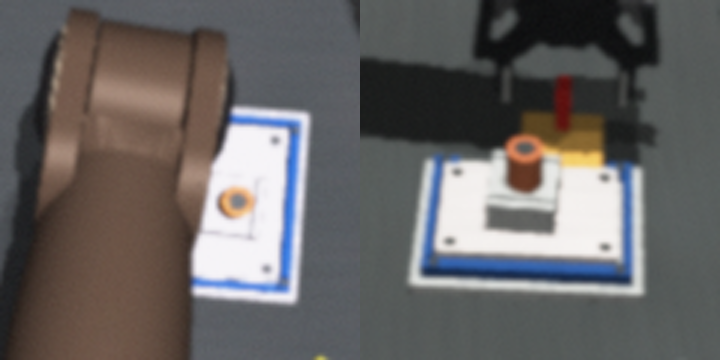

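The right-hand view shows the lug centred between the open fingers (lug at column 565, fingers at 507 and 627). Closing.

```bash
python3 -m pendant '[[0,0,-2,0,0,0,0],[0,0,0,0,0,0,-1],[0,0,0,0,0,0,-1],[0,0,0,0,0,0,-1],[0,0,0,0,0,0,-1],[0,0,0,0,0,0,-1],[0,0,0,0,0,0,-1],[0,0,0,0,0,0,-1]]' 50
```

```text
time_s: 4.65
tcp_pos: [578.4, -109.7, 31.9]
tcp_rot: [[0.1, 0.995, -0.0], [0.995, -0.1, -0.0], [-0.0, -0.0, -1.0]]
ft_force: [-1.6, -0.1, 2.9]
opening: 11.5
gripper_force: 49.8
```

```bash
cat > chk.py <<'E'
import sys,numpy as np
from workcell import manip
o=manip.get_obs();f=np.array(o["ft_force"]);p=np.array(o["tcp_pos"])
y=np.array([.995,-.103,0]);x=np.array([-.103,-.995,0]);d=p-[578.4,-109.7,31.9]
print("t%.2f ny %.2f nx %.2f z %.2f | fy %.1f fx %.1f fz %.1f"%(o["time_s"],d@y,d@x,p[2],f@y,f@x,f[2]),"w %.2f"%np.degrees(np.arctan2(o["tcp_rot"][1][1],o["tcp_rot"][0][1])),"op %.1f tz %.2f"%(o["opening"],o["ft_torque"][2]))
sys.exit(0 if abs([f@y,f@x][int(sys.argv[2]) if len(sys.argv)>2 else 0])<float(sys.argv[1]) else 1)
E
python3 chk.py 99; python3 -m pendant '[[-0.5,0.05,0,0,0,0,-1],[-0.5,0.05,0,0,0,0,-1],[-1,0.1,0,0,0,0,-1],[-1,0.1,0,0,0,0,-1]]' >/dev/null; python3 chk.py 14 && python3 -m pendant '[[-1,0.1,0,0,0,0,-1],[-1,0.1,0,0,0,0,-1],[-1,0.1,0,0,0,0,-1],[-1,0.1,0,0,0,0,-1]]' >/dev/null; python3 chk.py 14 && python3 -m pendant '[[-1,0.1,0,0,0,0,-1],[-1,0.1,0,0,0,0,-1],[-1,0.1,0,0,0,0,-1],[-1,0.1,0,0,0,0,-1]]' >/dev/null; python3 chk.py 14
```

```text
t4.65 ny 0.02 nx -0.04 z 31.85 | fy -1.6 fx 0.2 fz 2.9 w -5.75 op 11.5 tz -0.14
t5.05 ny -2.04 nx -0.19 z 31.92 | fy 3.6 fx 0.5 fz 0.2 w -5.69 op 11.1 tz 0.27
t5.45 ny -6.45 nx 0.05 z 31.94 | fy 4.4 fx 0.4 fz -1.1 w -5.72 op 11.1 tz 0.52
t5.85 ny -10.38 nx -0.07 z 31.94 | fy 5.4 fx 0.4 fz -0.1 w -5.71 op 11.6 tz 0.56
```

```bash
python3 -m pendant '[[-1,0.1,0,0,0,0,-1],[-1,0.1,0,0,0,0,-1],[-1,0.1,0,0,0,0,-1],[-1,0.1,0,0,0,0,-1]]' >/dev/null; python3 chk.py 9 && python3 -m pendant '[[-0.4,0.04,0,0,0,0,-1],[-0.4,0.04,0,0,0,0,-1]]' >/dev/null; python3 chk.py 9 && python3 -m pendant '[[-0.4,0.04,0,0,0,0,-1],[-0.4,0.04,0,0,0,0,-1]]' >/dev/null; python3 chk.py 9 && python3 -m pendant '[[-0.4,0.04,0,0,0,0,-1],[-0.4,0.04,0,0,0,0,-1]]' >/dev/null; python3 chk.py 9 && python3 -m pendant '[[-0.4,0.04,0,0,0,0,-1],[-0.4,0.04,0,0,0,0,-1]]' >/dev/null; python3 chk.py 9
```

```text
t6.25 ny -14.36 nx -0.11 z 31.95 | fy 5.6 fx -0.7 fz -0.5 w -5.71 op 11.0 tz 0.62
t6.45 ny -15.13 nx -0.11 z 31.96 | fy 5.9 fx -0.1 fz -0.7 w -5.70 op 11.6 tz 0.58
t6.65 ny -15.89 nx -0.13 z 31.96 | fy 5.5 fx 0.1 fz 0.1 w -5.70 op 11.3 tz 0.56
t6.85 ny -16.69 nx -0.12 z 31.96 | fy 6.5 fx -0.8 fz -1.5 w -5.70 op 11.4 tz 0.61
t7.05 ny -17.48 nx -0.09 z 31.95 | fy 5.9 fx 0.2 fz -0.6 w -5.70 op 11.3 tz 0.64
```

```bash

python3 -m pendant '[[-0.5,0.05,0,0,0,0,-1],[-0.5,0.05,0,0,0,0,-1]]' >/dev/null; python3 chk.py 8.5 && python3 -m pendant '[[-0.5,0.05,0,0,0,0,-1],[-0.5,0.05,0,0,0,0,-1]]' >/dev/null && python3 chk.py 8.5 && python3 -m pendant '[[-0.5,0.05,0,0,0,0,-1],[-0.5,0.05,0,0,0,0,-1]]' >/dev/null && python3 chk.py 8.5 && python3 -m pendant '[[-0.5,0.05,0,0,0,0,-1],[-0.5,0.05,0,0,0,0,-1]]' >/dev/null && python3 chk.py 8.5 && python3 -m pendant '[[-0.5,0.05,0,0,0,0,-1],[-0.5,0.05,0,0,0,0,-1]]' >/dev/null && python3 chk.py 8.5 && python3 -m pendant '[[-0.5,0.05,0,0,0,0,-1],[-0.5,0.05,0,0,0,0,-1]]' >/dev/null && python3 chk.py 8.5 && python3 -m pendant '[[-0.5,0.05,0,0,0,0,-1],[-0.5,0.05,0,0,0,0,-1]]' >/dev/null && python3 chk.py 8.5 && python3 -m pendant '[[-0.5,0.05,0,0,0,0,-1],[-0.5,0.05,0,0,0,0,-1]]' >/dev/null && python3 chk.py 8.5
```

```text
t7.25 ny -18.46 nx -0.09 z 31.98 | fy 6.3 fx 0.4 fz -1.9 w -5.70 op 11.5 tz 0.62
t7.45 ny -19.51 nx -0.10 z 31.93 | fy 6.1 fx -0.4 fz -1.2 w -5.70 op 11.4 tz 0.62
t7.65 ny -20.45 nx -0.12 z 31.95 | fy 6.3 fx -0.4 fz -1.6 w -5.70 op 11.4 tz 0.66
t7.85 ny -21.44 nx -0.11 z 31.95 | fy 6.0 fx 0.1 fz -1.9 w -5.69 op 11.3 tz 0.65
t8.05 ny -22.46 nx -0.09 z 31.97 | fy 6.0 fx 0.0 fz -1.7 w -5.70 op 11.5 tz 0.64
t8.25 ny -23.45 nx -0.11 z 31.95 | fy 7.1 fx -0.8 fz -1.5 w -5.69 op 11.4 tz 0.65
t8.45 ny -24.39 nx -0.11 z 31.96 | fy 5.4 fx -0.8 fz -1.0 w -5.69 op 11.4 tz 0.67
t8.65 ny -25.40 nx -0.09 z 31.97 | fy 6.6 fx -0.0 fz -1.6 w -5.69 op 11.7 tz 0.69
```

```bash

python3 -m pendant '[[-0.5,0.05,0,0,0,0,-1],[-0.5,0.05,0,0,0,0,-1]]' >/dev/null; python3 chk.py 8.5 && python3 -m pendant '[[-0.5,0.05,0,0,0,0,-1],[-0.5,0.05,0,0,0,0,-1]]' >/dev/null && python3 chk.py 8.5 && python3 -m pendant '[[-0.5,0.05,0,0,0,0,-1],[-0.5,0.05,0,0,0,0,-1]]' >/dev/null && python3 chk.py 8.5 && python3 -m pendant '[[-0.5,0.05,0,0,0,0,-1],[-0.5,0.05,0,0,0,0,-1]]' >/dev/null && python3 chk.py 8.5 && python3 -m pendant '[[-0.5,0.05,0,0,0,0,-1],[-0.5,0.05,0,0,0,0,-1]]' >/dev/null && python3 chk.py 8.5 && python3 -m pendant '[[-0.5,0.05,0,0,0,0,-1],[-0.5,0.05,0,0,0,0,-1]]' >/dev/null && python3 chk.py 8.5 && python3 -m pendant '[[-0.5,0.05,0,0,0,0,-1],[-0.5,0.05,0,0,0,0,-1]]' >/dev/null && python3 chk.py 8.5 && python3 -m pendant '[[-0.5,0.05,0,0,0,0,-1],[-0.5,0.05,0,0,0,0,-1]]' >/dev/null && python3 chk.py 8.5
```

```text
t8.85 ny -26.36 nx -0.10 z 31.99 | fy 7.1 fx -0.7 fz -1.5 w -5.69 op 11.4 tz 0.66
t9.05 ny -27.38 nx -0.09 z 32.00 | fy 5.5 fx 0.0 fz -1.4 w -5.69 op 11.1 tz 0.65
t9.25 ny -28.39 nx -0.08 z 31.98 | fy 6.0 fx -0.9 fz -1.5 w -5.69 op 11.6 tz 0.67
t9.45 ny -29.32 nx -0.07 z 31.99 | fy 7.3 fx 0.0 fz -1.6 w -5.69 op 11.6 tz 0.71
t9.65 ny -29.91 nx -0.05 z 32.05 | fy 9.3 fx -0.4 fz -1.4 w -5.68 op 11.5 tz 0.85
```

```bash
python3 -m pendant '[[-0.3,0.03,0,0,0,0,-1]]' >/dev/null; python3 chk.py 12
```

```text
t9.75 ny -30.03 nx -0.02 z 32.09 | fy 8.2 fx 0.5 fz -2.7 w -5.67 op 11.5 tz 0.82
```

```bash
python3 -m pendant '[[-0.3,0.03,0,0,0,0,-1]]' >/dev/null; python3 chk.py 11 &&  python3 -m pendant '[[-0.3,0.03,0,0,0,0,-1]]' >/dev/null; python3 chk.py 12
```

```text
t9.85 ny -30.16 nx -0.02 z 32.15 | fy 8.5 fx -0.5 fz -3.1 w -5.67 op 11.3 tz 0.84
t9.95 ny -30.30 nx 0.01 z 32.16 | fy 9.2 fx 0.3 fz -3.3 w -5.67 op 11.3 tz 0.95
```

Contact: progress fell to about 0.13 mm per 0.3 mm step from ny ≈ -29.6, with force and torque rising. Easing back.

```bash
python3 -m pendant '[[0.5,-0.05,0,0,0,0,-1],[0.5,-0.05,0,0,0,0,-1],[0.5,-0.05,0,0,0,0,-1]]' >/dev/null; python3 chk.py 12 &&  python3 -m pendant '[[0.5,-0.05,0,0,0,0,-1]]' >/dev/null; python3 chk.py 12
```

```text
t10.25 ny -29.84 nx 0.03 z 31.96 | fy 6.0 fx -0.1 fz -1.7 w -5.68 op 11.6 tz 0.83
t10.35 ny -29.64 nx 0.04 z 31.95 | fy 4.5 fx -0.2 fz 0.2 w -5.68 op 11.0 tz 0.78
```

```bash
python3 -m pendant '[[0.5,-0.05,0,0,0,0,-1],[0,0,0,0,0,0,-1]]' >/dev/null; python3 chk.py 12 &&  python3 -m pendant '[[0.5,-0.05,0,0,0,0,-1],[0,0,0,0,0,0,-1]]' >/dev/null; python3 chk.py 12;  python3 -m pendant '[[0.5,-0.05,0,0,0,0,-1],[0,0,0,0,0,0,-1]]' >/dev/null; python3 chk.py 12
```

```text
t10.55 ny -29.42 nx 0.02 z 31.90 | fy 4.7 fx 0.2 fz 0.7 w -5.72 op 11.3 tz 0.74
t10.75 ny -29.16 nx 0.03 z 31.89 | fy 2.6 fx -0.2 fz 1.9 w -5.74 op 11.7 tz 0.63
t10.95 ny -28.87 nx -0.04 z 31.88 | fy 1.9 fx -0.2 fz 4.0 w -5.75 op 11.3 tz 0.48
```

```bash
python3 -m pendant '[[0.5,-0.05,0,0,0,0,-1],[0.5,-0.05,0,0,0,0,-1]]' >/dev/null; python3 chk.py 12 &&  python3 -m pendant '[[0.3,-0.03,0,0,0,0,-1],[0,0,0,0,0,0,-1]]' >/dev/null; python3 chk.py 12
```

```text
t11.15 ny -28.34 nx -0.11 z 31.85 | fy -0.9 fx -0.5 fz 6.3 w -5.76 op 11.7 tz 0.33
t11.35 ny -28.20 nx -0.11 z 31.81 | fy -0.4 fx -2.0 fz 6.5 w -5.77 op 11.4 tz 0.30
```

```bash
python3 -m pendant '[[0.4,-0.04,0,0,0,0,-1],[0.3,-0.03,0,0,0,0,-1]]' >/dev/null; python3 chk.py 12 &&  python3 -m pendant '[[0.05,0.5,0,0,0,0,-1],[0.05,0.5,0,0,0,0,-1],[0.05,0.5,0,0,0,0,-1]]' >/dev/null; python3 chk.py 10 1 && python3 -m pendant '[[0.05,0.5,0,0,0,0,-1],[0.05,0.5,0,0,0,0,-1]]' >/dev/null; python3 chk.py 10 1 && python3 -m pendant '[[0.05,0.5,0,0,0,0,-1],[0.05,0.5,0,0,0,0,-1]]' >/dev/null; python3 chk.py 10 1
```

```text
t11.55 ny -27.87 nx -0.14 z 31.82 | fy -3.8 fx -0.3 fz 7.3 w -5.79 op 11.2 tz 0.14
t11.85 ny -27.66 nx -0.37 z 31.72 | fy -1.4 fx 4.8 fz 4.6 w -5.84 op 11.2 tz 0.16
t12.05 ny -27.31 nx -1.02 z 31.66 | fy 0.3 fx 5.8 fz 4.2 w -5.86 op 11.0 tz 0.03
t12.25 ny -27.20 nx -2.06 z 31.66 | fy 0.3 fx 5.4 fz 4.6 w -5.87 op 11.4 tz 0.01
```

```bash
python3 -m pendant '[[0.05,0.5,0,0,0,0,-1],[0.05,0.5,0,0,0,0,-1]]' >/dev/null; python3 chk.py 8.5 1 && python3 -m pendant '[[0.05,0.5,0,0,0,0,-1],[0.05,0.5,0,0,0,0,-1]]' >/dev/null && python3 chk.py 8.5 1 && python3 -m pendant '[[0.05,0.5,0,0,0,0,-1],[0.05,0.5,0,0,0,0,-1]]' >/dev/null && python3 chk.py 8.5 1 && python3 -m pendant '[[0.05,0.5,0,0,0,0,-1],[0.05,0.5,0,0,0,0,-1]]' >/dev/null && python3 chk.py 8.5 1 && python3 -m pendant '[[0.05,0.5,0,0,0,0,-1],[0.05,0.5,0,0,0,0,-1]]' >/dev/null && python3 chk.py 8.5 1 && python3 -m pendant '[[0.05,0.5,0,0,0,0,-1],[0.05,0.5,0,0,0,0,-1]]' >/dev/null && python3 chk.py 8.5 1
```

```text
t12.45 ny -27.20 nx -3.07 z 31.65 | fy 0.4 fx 4.6 fz 3.1 w -5.87 op 11.4 tz -0.03
t12.65 ny -27.20 nx -3.74 z 31.59 | fy -0.2 fx 5.9 fz 2.8 w -5.87 op 11.0 tz 0.14
t12.85 ny -27.15 nx -4.78 z 31.62 | fy 0.1 fx 6.0 fz 3.1 w -5.87 op 11.4 tz 0.10
t13.05 ny -27.12 nx -5.39 z 31.59 | fy -0.3 fx 8.5 fz 2.8 w -5.89 op 11.4 tz 0.01
```

```bash
python3 -m pendant '[[0.03,0.3,0,0,0,0,-1]]' >/dev/null; python3 chk.py 10 1 && python3 -m pendant '[[0.03,0.3,0,0,0,0,-1]]' >/dev/null && python3 chk.py 10 1
```

```text
t13.15 ny -27.16 nx -5.58 z 31.54 | fy 1.1 fx 8.8 fz 3.6 w -5.89 op 11.0 tz 0.08
t13.25 ny -27.14 nx -5.83 z 31.53 | fy 0.1 fx 8.3 fz 2.1 w -5.90 op 11.4 tz 0.01
```

```bash
python3 -m pendant '[[0.03,0.3,0,0,0,0,-1]]' >/dev/null; python3 chk.py 10.5 1 && python3 -m pendant '[[0.03,0.3,0,0,0,0,-1]]' >/dev/null && python3 chk.py 10.5 1 && python3 -m pendant '[[0.03,0.3,0,0,0,0,-1]]' >/dev/null && python3 chk.py 10.5 1
```

```text
t13.35 ny -27.16 nx -6.11 z 31.54 | fy 0.4 fx 8.4 fz 2.7 w -5.90 op 11.3 tz 0.07
t13.45 ny -27.22 nx -6.38 z 31.50 | fy -0.4 fx 7.7 fz 2.1 w -5.90 op 11.1 tz 0.08
t13.55 ny -27.21 nx -6.67 z 31.51 | fy 0.7 fx 8.7 fz 1.8 w -5.90 op 11.3 tz 0.04
```

The plate is moving freely again at a steady 8.4 N, with the stack resting on its stop. That puts the dowel in the lane, so I'm continuing.

```bash
python3 -m pendant '[[0.05,0.5,0,0,0,0,-1],[0.05,0.5,0,0,0,0,-1]]' >/dev/null; python3 chk.py 11 1 && python3 -m pendant '[[0.05,0.5,0,0,0,0,-1],[0.05,0.5,0,0,0,0,-1]]' >/dev/null && python3 chk.py 11 1 && python3 -m pendant '[[0.07,0.7,0,0,0,0,-1],[0.07,0.7,0,0,0,0,-1]]' >/dev/null && python3 chk.py 11 1 && python3 -m pendant '[[0.07,0.7,0,0,0,0,-1],[0.07,0.7,0,0,0,0,-1]]' >/dev/null && python3 chk.py 11 1 && python3 -m pendant '[[0.1,1,0,0,0,0,-1],[0.1,1,0,0,0,0,-1]]' >/dev/null && python3 chk.py 11 1 && python3 -m pendant '[[0.1,1,0,0,0,0,-1],[0.1,1,0,0,0,0,-1]]' >/dev/null && python3 chk.py 11 1 && python3 -m pendant '[[0.1,1,0,0,0,0,-1],[0.1,1,0,0,0,0,-1]]' >/dev/null && python3 chk.py 11 1
```

```text
t13.75 ny -27.22 nx -7.70 z 31.50 | fy 0.4 fx 8.3 fz 3.4 w -5.90 op 11.5 tz 0.06
t13.95 ny -27.20 nx -8.68 z 31.51 | fy 0.7 fx 7.7 fz 3.3 w -5.90 op 11.3 tz 0.06
t14.15 ny -27.21 nx -10.11 z 31.50 | fy -0.2 fx 9.0 fz 2.9 w -5.90 op 11.2 tz 0.04
t14.35 ny -27.25 nx -11.48 z 31.48 | fy 0.3 fx 9.0 fz 2.7 w -5.90 op 11.3 tz 0.02
t14.55 ny -27.24 nx -13.52 z 31.49 | fy 0.7 fx 8.9 fz 2.4 w -5.90 op 11.4 tz 0.08
t14.75 ny -27.24 nx -15.56 z 31.46 | fy 0.6 fx 8.6 fz 1.9 w -5.90 op 11.9 tz 0.05
t14.95 ny -27.25 nx -17.54 z 31.43 | fy 1.2 fx 9.5 fz 2.4 w -5.89 op 11.2 tz 0.06
```

```bash
python3 -m pendant '[[0.15,1.5,0,0,0,0,-1],[0.15,1.5,0,0,0,0,-1],[0.15,1.5,0,0,0,0,-1],[0.15,1.5,0,0,0,0,-1]]' >/dev/null; python3 chk.py 12 1 && python3 -m pendant '[[0.15,1.5,0,0,0,0,-1],[0.15,1.5,0,0,0,0,-1],[0.15,1.5,0,0,0,0,-1],[0.15,1.5,0,0,0,0,-1]]' >/dev/null && python3 chk.py 12 1 && python3 -m pendant '[[0.15,1.5,0,0,0,0,-1],[0.15,1.5,0,0,0,0,-1],[0.15,1.5,0,0,0,0,-1],[0.15,1.5,0,0,0,0,-1]]' >/dev/null && python3 chk.py 12 1 && python3 -m pendant '[[0.15,1.5,0,0,0,0,-1],[0.15,1.5,0,0,0,0,-1],[0.15,1.5,0,0,0,0,-1],[0.15,1.5,0,0,0,0,-1]]' >/dev/null && python3 chk.py 12 1 && python3 -m pendant '[[0.15,1.5,0,0,0,0,-1],[0.15,1.5,0,0,0,0,-1],[0.15,1.5,0,0,0,0,-1],[0.15,1.5,0,0,0,0,-1]]' >/dev/null && python3 chk.py 12 1 && python3 -m pendant '[[0.15,1.5,0,0,0,0,-1],[0.15,1.5,0,0,0,0,-1],[0.15,1.5,0,0,0,0,-1],[0.15,1.5,0,0,0,0,-1]]' >/dev/null && python3 chk.py 12 1
```

```text
t15.35 ny -27.28 nx -23.60 z 31.39 | fy 0.6 fx 8.2 fz 2.1 w -5.89 op 11.3 tz 0.07
t15.75 ny -27.32 nx -29.63 z 31.35 | fy 1.5 fx 8.6 fz 0.7 w -5.89 op 11.9 tz 0.09
t16.15 ny -27.41 nx -35.68 z 31.27 | fy 0.4 fx 8.0 fz 2.6 w -5.89 op 11.6 tz 0.18
t16.55 ny -27.45 nx -42.68 z 31.30 | fy 0.7 fx 5.1 fz 1.8 w -5.85 op 11.2 tz 0.06
t16.95 ny -27.11 nx -50.17 z 31.56 | fy -0.5 fx 3.3 fz 1.7 w -5.75 op 11.5 tz 0.04
t17.35 ny -26.88 nx -56.30 z 31.63 | fy -0.5 fx 3.7 fz 0.9 w -5.73 op 11.3 tz -0.01
```

```bash
python3 -m pendant '[[0.15,1.5,0,0,0,0,-1],[0.15,1.5,0,0,0,0,-1],[0.15,1.5,0,0,0,0,-1],[0.15,1.5,0,0,0,0,-1],[0.15,1.5,0,0,0,0,-1],[0.15,1.5,0,0,0,0,-1],[0.15,1.5,0,0,0,0,-1],[0.15,1.5,0,0,0,0,-1]]' 90 >/dev/null; python3 chk.py 12 1 && python3 -m pendant '[[0.15,1.5,0,0,0,0,-1],[0.15,1.5,0,0,0,0,-1],[0.15,1.5,0,0,0,0,-1],[0.15,1.5,0,0,0,0,-1],[0.15,1.5,0,0,0,0,-1],[0.15,1.5,0,0,0,0,-1],[0.15,1.5,0,0,0,0,-1],[0.15,1.5,0,0,0,0,-1]]' >/dev/null && python3 chk.py 12 1 && python3 -m pendant '[[0.15,1.5,0,0,0,0,-1],[0.15,1.5,0,0,0,0,-1],[0.15,1.5,0,0,0,0,-1],[0.15,1.5,0,0,0,0,-1],[0.15,1.5,0,0,0,0,-1],[0.15,1.5,0,0,0,0,-1],[0.15,1.5,0,0,0,0,-1],[0.15,1.5,0,0,0,0,-1]]' >/dev/null && python3 chk.py 12 1; python3 - <<'E'
from h import *
S=manip.camera("side");cv2.imwrite("pics/s2.png",cv2.resize(S["frame"][180:350,230:430],None,fx=3,fy=3,interpolation=2)[:,:,::-1])
E
```

```text
t18.15 ny -26.89 nx -68.35 z 31.69 | fy -0.2 fx 3.1 fz -0.0 w -5.73 op 11.0 tz 0.04
t18.95 ny -26.92 nx -80.34 z 31.69 | fy 0.3 fx 2.0 fz 0.8 w -5.74 op 11.1 tz 0.04
t19.75 ny -26.95 nx -92.42 z 31.71 | fy -0.4 fx 2.7 fz -0.7 w -5.74 op 10.9 tz 0.02
```

View pics/s2.png

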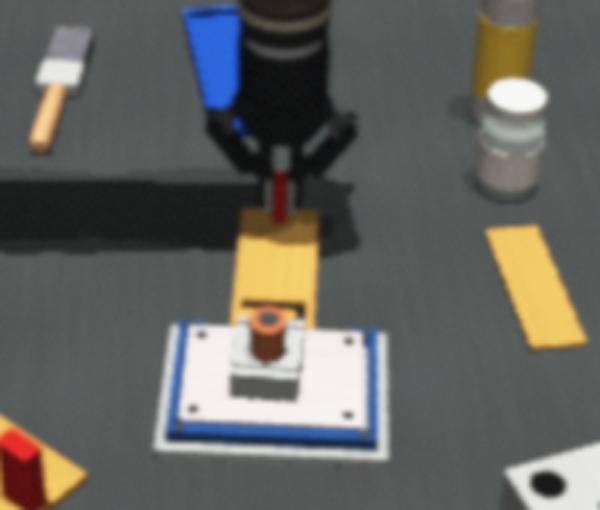

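The stack is upright in the nest (crop 265,370) and the plate is mostly out, with its slot visible at (272,303). I'll draw the rest.

```bash
python3 -m pendant '[[0.15,1.5,0,0,0,0,-1],[0.15,1.5,0,0,0,0,-1],[0.15,1.5,0,0,0,0,-1],[0.15,1.5,0,0,0,0,-1],[0.15,1.5,0,0,0,0,-1],[0.15,1.5,0,0,0,0,-1],[0.15,1.5,0,0,0,0,-1],[0.15,1.5,0,0,0,0,-1],[0.15,1.5,0,0,0,0,-1],[0.15,1.5,0,0,0,0,-1]]' >/dev/null; python3 chk.py 12 1 && python3 -m pendant '[[0.15,1.5,0,0,0,0,-1],[0.15,1.5,0,0,0,0,-1],[0.15,1.5,0,0,0,0,-1],[0.15,1.5,0,0,0,0,-1],[0.15,1.5,0,0,0,0,-1],[0.15,1.5,0,0,0,0,-1],[0.15,1.5,0,0,0,0,-1],[0.15,1.5,0,0,0,0,-1],[0.15,1.5,0,0,0,0,-1],[0.15,1.5,0,0,0,0,-1],[0.15,1.5,0,0,0,0,-1],[0.15,1.5,0,0,0,0,-1]]' >/dev/null && python3 chk.py 12 1 && python3 -m pendant '[[0.15,1.5,0,0,0,0,-1],[0.15,1.5,0,0,0,0,-1],[0.15,1.5,0,0,0,0,-1],[0.15,1.5,0,0,0,0,-1],[0,0,0,0,0,0,-1]]' >/dev/null && python3 chk.py 12 1; python3 - <<'E'
from h import *
np.set_printoptions(precision=1,suppress=True)
S=manip.camera("side");cv2.imwrite("pics/s3.png",cv2.resize(S["frame"][150:350,230:430],None,fx=3,fy=3,interpolation=2)[:,:,::-1])
for z in(14,):
  h=cv2.cvtColor(manip.camera("top")["frame"],cv2.COLOR_RGB2HSV)
print(manip.get_obs()["tcp_pos"],manip.get_obs()["joint_pos"])
E
```

```text
t20.80 ny -26.99 nx -107.51 z 31.72 | fy -0.1 fx 0.4 fz -1.3 w -5.73 op 10.9 tz 0.03
t22.00 ny -27.01 nx -125.59 z 31.77 | fy 0.3 fx -0.4 fz -2.1 w -5.74 op 11.0 tz -0.01
t22.50 ny -27.06 nx -131.69 z 31.73 | fy -1.0 fx -0.7 fz -2.1 w -5.72 op 11.2 tz -0.02
[565.1  23.8  31.8] [  2.4  16.1 -18.   55.9  -0.   98.2]
```

View pics/s3.png

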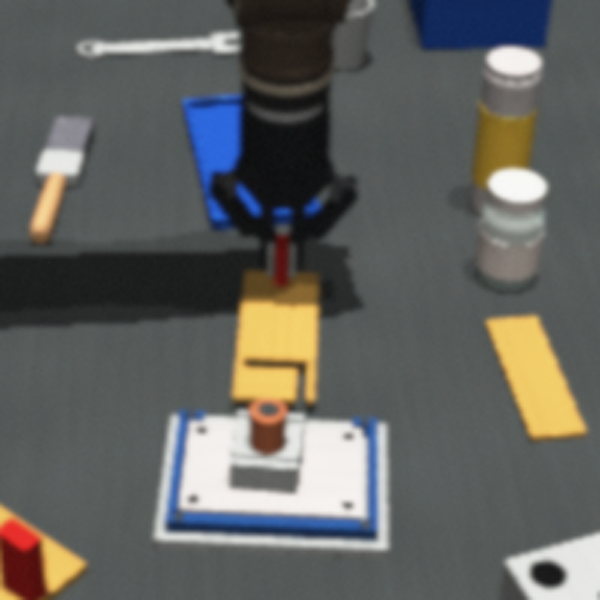

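The plate is fully clear of the doorway and the stack is standing (crop 267,450). Next I lift, carry the plate to the tray and turn it +12.2°.

```bash
python3 -m pendant '[[0,0,5,0,0,0,-1],[0,0,8,0,0,0,-1],[0,0,9,0,0,0,-1],[0,0,3,0,0,0,-1],[-1,10,0,0,0,0.5,-1],[-2,18,0,0,0,0.8,-1],[-2,20,0,0,0,0.9,-1],[-2,20,0,0,0,0.9,-1],[-2,20,0,0,0,0.9,-1],[-2,20,0,0,0,0.9,-1],[-2,20,0,0,0,0.9,-1],[-2,20,0,0,0,0.9,-1]]' | head -2;python3 chk.py 99; python3 -m pendant '[[-2,20,0,0,0,0.9,-1],[-2,20,0,0,0,0.9,-1],[-2,20,0,0,0,0.9,-1],[-2,20,0,0,0,0.9,-1],[-2,20,0,0,0,0.9,-1],[-2,20,0,0,0,0.9,-1],[-1,15,0,0,0,0.5,-1],[0,0,0,0,0,0,-1],[0,0,0,0,0,0,-1]]' ; python3 - <<'E'
from h import *
np.set_printoptions(precision=1,suppress=True)
S=manip.camera("side");T=manip.camera("top")
a=cv2.resize(T["frame"][180:300,160:290],(390,360),interpolation=2)
b=cv2.resize(S["frame"][150:270,250:380],(390,360),interpolation=2)
cv2.imwrite("pics/p1.png",np.hstack([a,b])[:,:,::-1])
E
```

```text
time_s: 23.8
tcp_pos: [549.5, 173.3, 56.5]
t23.80 ny -57.95 nx -278.56 z 56.51 | fy 0.3 fx -0.6 fz -2.6 w 1.04 op 10.9 tz -0.03
time_s: 24.7
tcp_pos: [536.7, 307.0, 56.5]
tcp_rot: [[-0.12, 0.993, -0.0], [0.993, 0.12, -0.001], [-0.001, -0.0, -1.0]]
ft_force: [-0.2, -0.4, -2.4]
opening: 10.6
gripper_force: 87.6
```

View pics/p1.png

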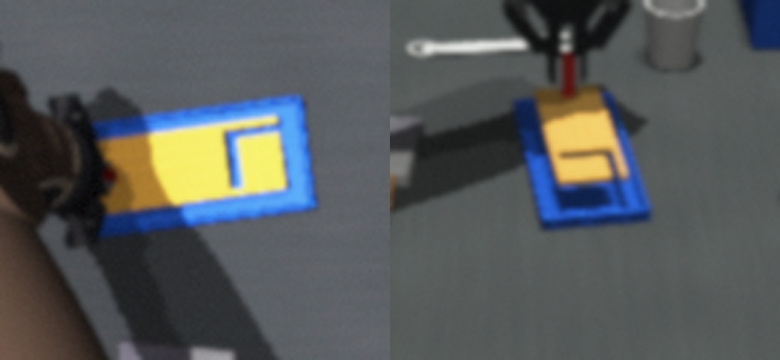

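The plate hangs level over the tray with margin on all sides (top crop: plate end at column 285, tray wall at 303). Lowering.

```bash
python3 -m pendant '[[0,0,-5,0,0,0,-1],[0,0,-6,0,0,0,-1],[0,0,-6,0,0,0,-1],[0,0,-5,0,0,0,-1],[0,0,-2,0,0,0,-1],[0,0,-2,0,0,0,-1],[0,0,-1.5,0,0,0,-1],[0,0,0,0,0,0,-1]]'; python3 -m pendant '[[0,0,-1,0,0,0,-1],[0,0,-0.5,0,0,0,-1],[0,0,-0.5,0,0,0,-1],[0,0,0,0,0,0,-1]]'
```

```text
time_s: 25.6
tcp_pos: [537.0, 306.8, 29.1]
tcp_rot: [[-0.12, 0.993, -0.0], [0.993, 0.12, -0.0], [-0.0, -0.0, -1.0]]
ft_force: [0.3, -0.2, -1.7]
opening: 10.5
gripper_force: 87.6
time_s: 26.0
tcp_pos: [537.0, 306.9, 27.3]
tcp_rot: [[-0.12, 0.993, 0.0], [0.993, 0.12, 0.0], [0.0, 0.0, -1.0]]
ft_force: [0.0, 0.6, -1.6]
opening: 10.8
gripper_force: 87.6
```

```bash
python3 -m pendant '[[0,0,-0.5,0,0,0,-1],[0,0,-0.5,0,0,0,-1],[0,0,0,0,0,0,-1]]'|sed -n '2p;4p'; python3 -m pendant '[[0,0,-0.4,0,0,0,-1],[0,0,0,0,0,0,-1]]'|sed -n '2p;4p'
```

```text
tcp_pos: [537.1, 306.9, 27.0]
ft_force: [-1.9, -1.5, 4.7]
tcp_pos: [537.1, 306.9, 27.0]
ft_force: [-3.0, -1.3, 7.9]
```

Floor contact. Releasing and retreating.

```bash
python3 -m pendant '[[0,0,0.8,0,0,0,-1],[0,0,0,0,0,0,-0.3],[0,0,0,0,0,0,0],[0,0,0,0,0,0,0.3],[0,0,0,0,0,0,0.3],[0,0,0,0,0,0,0.3],[0,0,10,0,0,0,0.3],[0,0,25,0,0,0,0.3],[0,0,40,0,0,0,0.3],[0,0,40,0,0,0,0.3],[0,0,40,0,0,0,0.3],[0,0,30,0,0,0,0.3]]'; python3 -m pendant '[[-40,0,20,0,0,0,0.3],[-45,0,0,0,0,0,0.3],[-45,0,0,0,0,0,0.3],[-45,0,0,0,0,0,0.3],[-45,0,0,0,0,0,0.3],[0,0,0,0,0,0,0.3],[0,0,0,0,0,0,0.3]]'; python3 - <<'E'
from h import *
np.set_printoptions(precision=1,suppress=True)
S=manip.camera("side");T=manip.camera("top")
a=cv2.resize(T["frame"][170:290,160:430],(780,347),interpolation=2)
b=cv2.resize(S["frame"][160:345,240:430],(300,250),interpolation=2)
b=np.hstack([b,np.zeros((250,480,3),np.uint8)])
cv2.imwrite("pics/f1.png",np.vstack([a,b])[:,:,::-1])
h=cv2.cvtColor(T["frame"],cv2.COLOR_RGB2HSV)
w=np.zeros(h.shape[:2],bool);w[200:270,170:275]=1
m=(h[...,0]>18)&(h[...,0]<35)&(h[...,1]>100)&w
p=np.array([onz(T,q,11)[:2] for q in np.argwhere(m)[:,::-1]],np.float32);print(cv2.minAreaRect(p))
E
```

```text
time_s: 27.7
tcp_pos: [537.3, 307.0, 215.6]
tcp_rot: [[-0.119, 0.993, 0.003], [0.993, 0.119, 0.002], [0.001, 0.003, -1.0]]
ft_force: [-0.0, 0.1, 0.2]
opening: 55.3
gripper_force: 0.0
time_s: 28.4
tcp_pos: [316.5, 307.0, 232.9]
tcp_rot: [[-0.121, 0.993, 0.002], [0.993, 0.121, 0.002], [0.001, 0.002, -1.0]]
ft_force: [0.1, 1.1, 0.1]
opening: 55.5
gripper_force: 0.0
((546.1488037109375, 230.35484313964844), (61.41421127319336, 165.695556640625), 6.848823547363281)
```

View pics/f1.png

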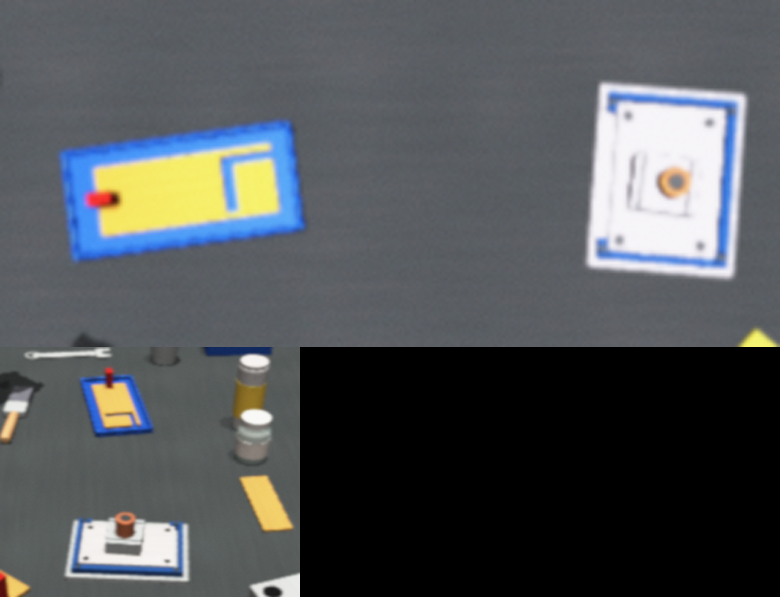

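The plate lies flat and centred in the tray, within 4 mm of its middle, and the stack stands in the nest. Handing in.

```bash
python3 -c "
from workcell import manip;print(manip.close_job())"
```

```text
the job is handed in; nothing more can be done
None
```

The packing plate is out from under the stack and lies flat in the blue tray, the stack is still upright in the nest, and the job was handed in at about 29 s; no verdict came back.

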